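Seat the router template on its locating pins

TASK

Push the dark router template across the jig board with the fingertips until its two round holes drop over the board's two steel pins and it lies flat on the board at the pencil marks. Do not pick the template up: it is only slid along, never lifted off the board and pins. Leave the hinge, the offcut, the glue bottle and the tools where they are, and finish clear of everything.

Things in the scene. Friction and masses are not known exactly. Their poses are not given: they have to be found in the camera images.
- jig: Jig board: plywood, 260 (x) x 320 (y) x 18 mm, fixed on the table. Origin: centre of its underside (table height), z up; +x points away from the robot, turned at most 0.35 rad either way. Two steel pins stand on it at x +40, y -65 and +65 mm. Dark pencil corner marks on its top outline the template's seated place, a 150 x 180 mm rectangle about the board's centre
- template: Router template: loose dark wooden plate 150 (x) x 180 (y) x 12 mm, 0.3 to 0.55 kg. Origin: centre of its underside; z up, +x to its far edge. It starts with its near edge on the board and its far part up on the pins (slope about 0.095 rad, origin 7 mm above the board top), 17 to 28 mm short of its place towards -x, up to 18 mm aside, turned up to 0.12 rad from the board
- template_window (a point): Centre, at the underside, of the rectangular window right through the template, 50 (x) x 60 (y) mm, at x -20, y 0 mm in the template's frame. The template slides with a push of a few newtons at its edges or in this window and tips down onto the board by itself once both holes are over the pins; seated, its origin is 18 mm above the board's origin and its axes lie along the board's
- pin0 (a point): Centre of the top of the right (-y) pin, 31 mm above the table. Both pins: steel, diameter 12 mm, 13 mm proud of the board, the top 3 mm a cone down to diameter 6; hidden under the template at the start; they stand 1 mm above its top when it is seated
- pin1 (a point): Centre of the top of the left (+y) pin, 31 mm above the table
- hole0 (a point): Centre, at the underside, of the template's right (-y) round through hole, diameter 16.5 mm, at x +40, y -65 mm in the template's frame; belongs over pin0
- hole1 (a point): Centre, at the underside, of the template's left (+y) round through hole, diameter 16.5 mm, at x +40, y +65 mm in the template's frame; belongs over pin1
- hinge: a loose brass butt hinge lying open and flat, 70 x 50 x 6, on the far (+x) left corner of the jig board; bystander. Sizes in mm; origin at the centre of its underside
- offcut: a small pale wood offcut, 30 x 55 x 30, standing on the far right corner of the jig board; bystander. Sizes in mm; origin at the centre of its underside
- glue: an upright white glue bottle, diameter 56, height 160, on the table off the board's left side; bystander. Sizes in mm; origin at the centre of its underside
- screwdriver: a red-handled screwdriver, about 200 long, lying on the table along the board's right side; bystander. Sizes in mm; leave it where it is
- hammer: a hammer, about 280 long, lying on the table to the left; bystander. Sizes in mm; leave it where it is
- square: a try square (wooden stock 110, steel blade 160 long) lying on the table to the right, nearer the robot; bystander. Sizes in mm; leave it where it is

How it is judged:
By the outcome, as a careful person would: the job done as asked, in the order asked, and still so for the second after the job is handed in, with the robot touching nothing.
It also fails if it takes over 64 s, if anything falls off the work surface, if the arm or the gripper's body presses on something with over 40 N, if the wrist force passes 120 N, or if a joint passes its speed limit or range.

ROBOT

A 7-joint arm with a two-finger parallel gripper is mounted at the origin on the work surface. World frame = base frame: x ahead of the robot, y to its left, z up, the work surface at z = 0. Lengths are in mm, angles in rad, forces in N, time in s.
With the tool pointing down it reaches from about 400 to 850 mm from the base axis. Payload 4.5 kg.
Tool frame: the origin (TCP) lies on the centre line of the jaws, within the pads' length; the fingertips stand 25 mm ahead of it and the grasp point (between the pads) lies 6 mm ahead of it; z points along the fingers, y is the line along which they close (so a half turn about z gives the same grasp; the last joint's range is limited). The gripper opens to 85 mm and grips with 20 to 120 N. Pads are 22 mm wide; open, the fingers measure 114 mm over their backs; the gripper's body (76 mm by 85 mm) begins 54 mm behind the grasp point. The pads swing forward as they close: fully open they stand 13 mm farther back than shut.
Start: joints at [1.228, 0.689, -0.195, 1.565, 0.157, 0.902, -0.215], TCP at [229.996, -581.166, 256.317] pointing down, gripper open.
Joint ranges: [-3.01, 3.01], [-0.46, 2.08], [-1.47, 1.51], [0.13, 2.56], [-1, 4.14], [0.04, 2.09], [-2.66, 2.66]. Speed limits (rad/s): [2.57, 2.57, 3.14, 3.14, 3.14, 3.14, 3.14].

INTERFACE

Orientations are given as a unit quaternion [w, x, y, z].
In Python, from station import * gives the robot as it stands.
- The arm moves only by the tool play_rows, never from a script. Its argument "steps" is a list of rows, each a list of 3 entries, a list of its own where there are three numbers: the shift along the tool's x, y, z in cm, then the turn about the tool's z in degrees, then the finger opening in cm, from 0 to 8.54. A call has exactly 5 rows; each row is the pose to reach, as a shift and turn from the pose commanded when the call began, along the tool's axes at that moment; what a row does not reach only later rows make up. A row lasts 1/10 s, in which the tool goes at most 50 mm and 8.59 degrees, less where a joint would pass 70% of its speed; a pose out of reach is approached as far as the arm can. A call with a gripper value outside its range is refused whole. The fingers move at their own pace and stop on an object; "force" is the grip in N (left out, the last holds). Time passes only in rows, so rows that repeat a pose let the fingers close, or fill a call up. It gives the time, the measured TCP pose, the force, the opening and the grip force at its end, in the units of the state.
- sense(): the state, without advancing time (a new reading comes with each control period).
- get_image(name): name is "scene" or "side" or "wrist"; returns a dict with "img" (480x640x3 uint8, blue, green, red), "camera_matrix" (3x3 intrinsics, pixels), "pose" (4x4, takes a point from camera to world coordinates). Camera axes: x right, y up, looking along -z (the intrinsics and any distortion apply to the point x, -y, -z); pixel columns grow to the right and rows downward; lengths in mm; the calibration is good to about 2 mm. A picture is of the moment at which its call begins. There is no depth.
- sign_off(): hands the job in; it is judged then, once.
The state is a dict: "t": time; "joint_pos": joint angles; "qvel": joint speeds; "tau": joint torques, N m; "tool_pos": TCP position; "tcp_rot": TCP orientation; "contact_force": force on the tool from outside, world axes, zero at the start; "wrist_torque": the same for the moment, N m; "opening": opening from 0.0 (shut) to 1.0 (fully open); "grip_force": force on a finger pad.
Only numpy, scipy, OpenCV 4.12 (cv2) and the standard library are available. Lean on these libraries where they do the work, as an engineer would, in place of code of your own. Each camera call takes 0.05 s, during which the arm holds its last target. There are 200 camera calls.

## Working session

There is one attempt and no reset: what is moved stays moved. The work goes in short steps, Python scripts to look and compute and a tool call to move; the robot and the scene stay as the last step left them, time stands still between calls to the robot, and variables do not carry over. Pictures are saved under pics/ and viewed, at most 10 in all, crops included, and the job is handed in when it is done.

Besides the shell and the picture viewer there is one more tool, called by a JSON object that holds its "fn" and its "kwargs", one argument or row to a line. play_rows: Moves the arm, as the interface text tells. Its arguments: {"type":"object","properties":{"steps":{"type":"array","items":{"type":"array"}},"force":{"type":"number"}},"required":["steps"]}

```bash
mkdir -p pics; python3 - <<'E'
from station import *
import cv2,numpy as np
np.set_printoptions(precision=4,suppress=True)
for n in ("scene","side"):
    d=get_image(n); cv2.imwrite(f"pics/{n}0.png",d["img"]); np.savez(f"{n}0.npz",**d); print(n,{k:v for k,v in d.items() if k!="img"})
print(sense())
E
```

```text
scene {'camera_matrix': array([[479.5034,   0.    , 319.1694],
       [  0.    , 479.5034, 241.9003],
       [  0.    ,   0.    ,   1.    ]]), 'pose': array([[  -0.3515,   -0.7868,    0.5074, 1154.94  ],
       [   0.9361,   -0.3018,    0.1805,  171.4462],
       [   0.0111,    0.5384,    0.8426, 1004.5888],
       [   0.    ,    0.    ,    0.    ,    1.    ]])}
side {'camera_matrix': array([[476.9743,   0.    , 312.9105],
       [  0.    , 476.9743, 245.4202],
       [  0.    ,   0.    ,   1.    ]]), 'pose': array([[ -0.9737,   0.1834,  -0.1352, 429.4322],
       [ -0.2278,  -0.7638,   0.6039, 665.3613],
       [  0.0075,   0.6188,   0.7855, 926.5139],
       [  0.    ,   0.    ,   0.    ,   1.    ]])}
{'t': 0.1, 'joint_pos': array([ 1.2278,  0.6899, -0.1946,  1.5662,  0.1573,  0.9025, -0.2151]), 'qvel': array([ 0.0014, -0.0026,  0.0008, -0.0036, -0.0005, -0.0005, -0.0022]), 'tau': array([ -0.0028, -54.0611,  -1.2709, -15.8988,   0.0095,   0.0045,
         0.    ]), 'tool_pos': array([ 229.7753, -580.6594,  255.5715]), 'tcp_rot': array([-0.0008,  0.9823,  0.1873, -0.0002]), 'contact_force': array([-0.3739,  0.2062, -0.4322]), 'wrist_torque': array([0.0094, 0.0304, 0.0014]), 'grip_force': 0.0, 'opening': 0.9983843092323123}
```

View pics/scene0.png

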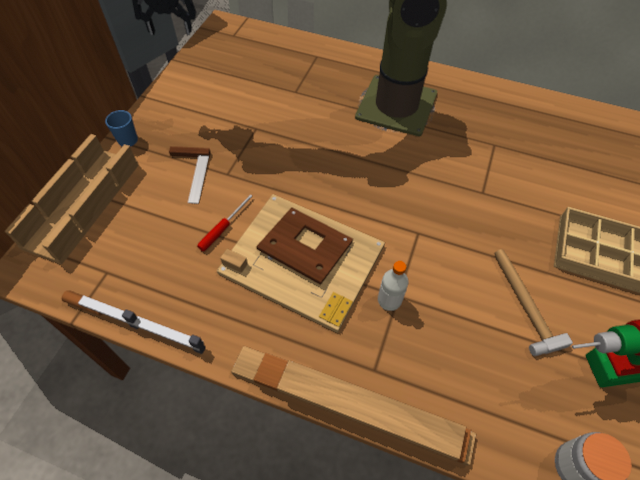

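View pics/side0.png

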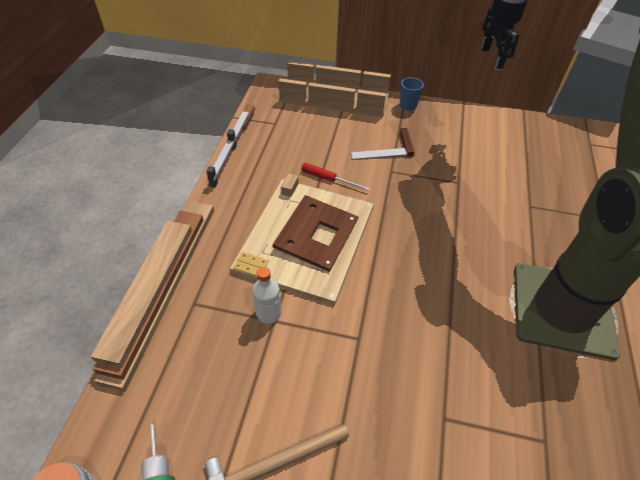

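The scene view shows the board corners near (275,197), (383,243), (337,327) and (220,270), the template around (305,245), and its window at (312,240). In the side view the template is around (317,232). Next I'll measure the corners.

```bash
cat > h.py <<'E'
import cv2,numpy as np
np.set_printoptions(precision=3,suppress=True)
def ray(d,uv):
    K=d["camera_matrix"];P=d["pose"];uv=np.atleast_2d(uv)
    r=np.c_[(uv[:,0]-K[0,2])/K[0,0],-(uv[:,1]-K[1,2])/K[1,1],-np.ones(len(uv))]
    return P[:3,3],r@P[:3,:3].T
def plane(d,uv,z):
    o,r=ray(d,uv);return o+r*((z-o[2])/r[:,2])[:,None]
def proj(d,X):
    P=d["pose"];K=d["camera_matrix"];c=(np.atleast_2d(X)-P[:3,3])@P[:3,:3]
    return np.c_[K[0,0]*c[:,0]/-c[:,2]+K[0,2],K[1,1]*-c[:,1]/-c[:,2]+K[1,2]]
E
python3 - <<'E'
from h import *
out=[]
for n,(x0,y0,x1,y1) in (("scene",(205,180,400,340)),("side",(220,165,385,310))):
    d=dict(np.load(n+"0.npz")); im=d["img"]; 
    c=cv2.resize(im[y0:y1,x0:x1],None,fx=4,fy=4,interpolation=cv2.INTER_CUBIC)
    hsv=cv2.cvtColor(c,cv2.COLOR_BGR2HSV)
    seeds={"scene":((285,205),(275,240)),"side":((350,220),(290,235))}[n]
    for u,v in seeds: print(n,(u,v),hsv[(v-y0)*4,(u-x0)*4])
    dark=((hsv[...,2]<95)).astype(np.uint8)*255
    cs=sorted(cv2.findContours(dark,cv2.RETR_EXTERNAL,cv2.CHAIN_APPROX_NONE)[0],key=cv2.contourArea)[::-1]
    for k in cs[:3]: print(cv2.contourArea(k),cv2.boundingRect(k))
    g=c.copy(); cv2.drawContours(g,cs[:3],-1,(255,0,255),1)
    out.append(cv2.resize(g,None,fx=.98,fy=.98) if 0 else g)
cv2.imwrite("pics/c_scene.png",out[0]);cv2.imwrite("pics/c_side.png",out[1]); print([o.shape for o in out])
E
```

```text
scene (285, 205) [ 17 115 188]
scene (275, 240) [  9 182  49]
22667.5 (207, 138, 382, 283)
7700.0 (55, 266, 661, 349)
3033.5 (0, 173, 102, 126)
side (350, 220) [  9 120 119]
side (290, 235) [ 10 139 110]
3067.5 (212, 317, 231, 110)
1847.0 (327, 14, 135, 56)
1597.5 (358, 222, 117, 71)
[(640, 780, 3), (580, 660, 3)]
```

View pics/c_scene.png

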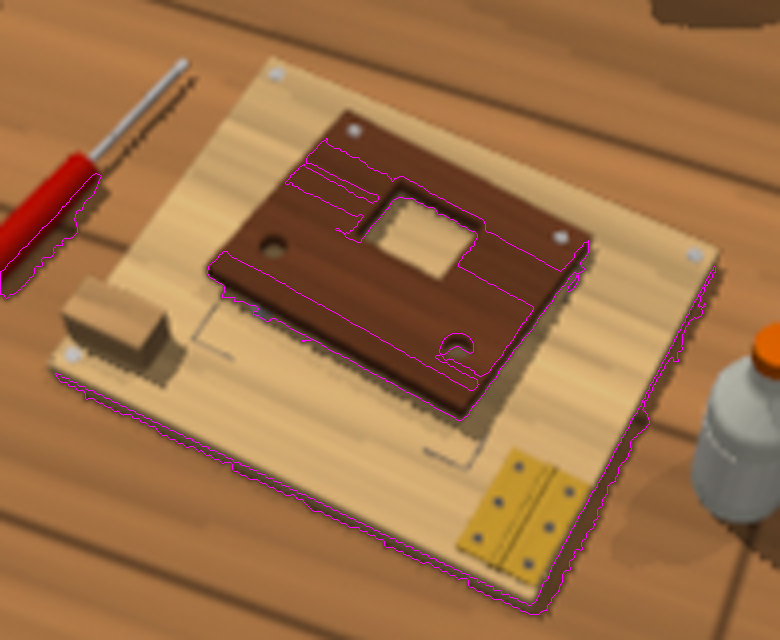

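View pics/c_side.png

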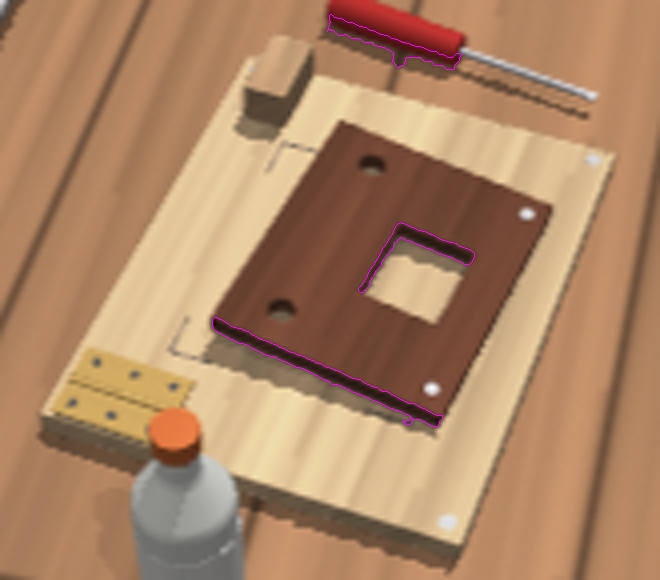

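The crops show the board, the pencil marks at scene crop (195,337) and (470,468), the holes at (273,246) and (457,346), and the template corners. I'll cast rays from these to get poses.

```bash
cat > pose.py <<'E'
from h import *
from scipy.optimize import least_squares
def tri(d1,a,d2,b):
    o1,r1=ray(d1,a);o2,r2=ray(d2,b);R=[]
    for p,q in zip(r1,r2):
        A=sum((np.eye(3)-np.outer(v,v)/(v@v) for v in(p,q)));B=sum(((np.eye(3)-np.outer(v,v)/(v@v))@o for o,v in((o1,p),(o2,q))))
        R.append(np.linalg.solve(A,B))
    return np.array(R)
def fit2(L,W):
    a=L-L.mean(0);b=W-W.mean(0);th=np.arctan2((a[:,0]*b[:,1]-a[:,1]*b[:,0]).sum(),(a*b).sum())
    R=np.array([[np.cos(th),-np.sin(th)],[np.sin(th),np.cos(th)]]);t=W.mean(0)-R@L.mean(0)
    return t,th,R,np.abs(W-(L@R.T+t)).max()
E
python3 - <<'E'
from pose import *
S=dict(np.load("scene0.npz"));D=dict(np.load("side0.npz"))
s=lambda p:(np.array(p,float)+.5)/4-.5+[205,180]
e=lambda p:(np.array(p,float)+.5)/4-.5+[220,165]
bs=s([(272,58),(718,248),(535,603),(50,365)]);be=e([(614,152),(455,545),(42,412),(250,57)])
ms=s([(195,337),(470,468)]);me=e([(283,143),(171,350)])
ts=s([(347,110),(590,238),(462,407),(210,270)]);te=e([(552,206),(442,417),(214,319),(342,121)])
hs=s([(273,246),(457,346)]);he=e([(372,163),(281,308)])
B=np.array([(-130,-160),(-130,160),(130,160),(130,-160)]);M=np.array([(75,-90),(75,90)])
T=np.array([(-75,-90),(-75,90),(75,90),(75,-90)]);H=np.array([(40,-65),(40,65)])
print(tri(S,bs,D,be)[:,2],tri(S,ms,D,me)[:,2])
L=np.r_[B,M]
for d,b,m in((S,bs,ms),(D,be,me)):
    W=plane(d,np.r_[b,m],18)[:,:2];print("board",*fit2(L,W)[:2],fit2(L,W)[3])
W=(plane(S,np.r_[bs,ms],18)+plane(D,np.r_[be,me],18))[:,:2]/2
t,th,R,r=fit2(L,W);print("board",t,th,r)
X=tri(S,np.r_[ts,hs],D,np.r_[te,he]);print(X)
LT=np.r_[T,H]
# top surface tilt: heights known
for d,p in((S,np.r_[ts,hs]),(D,np.r_[te,he])):
    W=np.array([plane(d,q,30+np.clip((l+75)*.095,0,99))[0] for q,l in zip(p,LT[:,0])])[:,:2]
    a,b,_,c=fit2(LT,W);print("templ",a,b,c,"in board",R.T@(a-t),b-th)
E
```

```text
[19.33  19.786 18.417 17.479] [21.624 21.692]
board [612.402 -63.255] -0.11819196044520583 2.738997381756633
board [612.903 -65.478] -0.1238272041429037 2.85525113151175
board [612.652 -64.366] -0.12101051601899337 2.3710351835481447
[[ 495.929 -139.716   31.225]
 [ 530.166   33.492   28.185]
 [ 673.846    4.481   42.165]
 [ 639.832 -168.358   42.252]
 [ 612.114 -139.177   41.885]
 [ 637.604  -12.321   42.382]]
templ [586.027 -66.934] -0.19496645525157674 4.0847650586893 in board [-26.121  -5.763] -0.07395593923258337
templ [584.708 -68.345] -0.19502297063991447 2.492308658918205 in board [-27.259  -7.323] -0.0740124546209211
```

{"fn": "play_rows", "kwargs": {
  "steps": [
    [[3.35,-2.38,0],0,2.5],
    [[6.7,-4.76,0],0,2.5],
    [[10.05,-7.14,0],0,2.5],
    [[13.4,-9.52,0],0,2.5],
    [[16.75,-11.9,0],0,2.5]
  ]
}}

```text
t: 0.6
tool_pos: [342.5, -407.3, 256.1]
tcp_rot: [-0.0, 0.982, 0.187, -0.0]
contact_force: [0.3, -1.4, -0.4]
opening: 0.291
grip_force: 0.0
```

{"fn": "play_rows", "kwargs": {
  "steps": [
    [[3.35,-2.38,0],0,2.5],
    [[6.7,-4.76,0],0,2.5],
    [[10.05,-7.14,0],0,2.5],
    [[13.4,-9.52,0],0,2.5],
    [[16.75,-11.9,0],0,2.5]
  ]
}}

```text
t: 1.1
tool_pos: [454.4, -235.0, 256.1]
tcp_rot: [-0.0, 0.982, 0.187, -0.0]
contact_force: [0.8, -0.6, -0.8]
opening: 0.295
grip_force: 0.0
```

{"fn": "play_rows", "kwargs": {
  "steps": [
    [[3.35,-2.38,1.6],6.6,2.5],
    [[6.7,-4.76,3.2],13.2,2.5],
    [[10.05,-7.14,4.8],19.8,2.5],
    [[13.4,-9.52,6.4],26.4,2.5],
    [[16.75,-11.9,8],32.8,2.5]
  ]
}}

```text
t: 1.6
tool_pos: [566.4, -62.8, 175.3]
tcp_rot: [0.0, 0.995, -0.1, -0.0]
contact_force: [0.9, -0.7, 0.1]
opening: 0.295
grip_force: 0.0
```

{"fn": "play_rows", "kwargs": {
  "steps": [
    [[0,0,1],0,2.5],
    [[0,0,2],0,2.5],
    [[0,0,3],0,2.5],
    [[0,0,4],0,2.5],
    [[0,0,4],0,2.5]
  ]
}}

```text
t: 2.1
tool_pos: [564.5, -65.7, 135.1]
tcp_rot: [0.0, 0.995, -0.099, -0.001]
contact_force: [-0.2, -0.1, 0.9]
opening: 0.289
grip_force: 0.0
```

```bash
python3 - <<'E'
from station import *
from h import *
d=get_image("wrist");cv2.imwrite("pics/w1.png",d["img"]);np.savez("w1.npz",**d)
print(d["camera_matrix"],d["pose"]);s=sense();print(s["tool_pos"],s["tcp_rot"],s["opening"],s["t"],s["contact_force"])
E
```

```text
[[372.822   0.    323.677]
 [  0.    372.822 237.521]
 [  0.      0.      1.   ]] [[ -0.197   0.946   0.259 629.736]
 [ -0.98   -0.191  -0.051 -79.116]
 [  0.001  -0.264   0.965 252.295]
 [  0.      0.      0.      1.   ]]
[565.101 -65.515 135.804] [ 0.     0.995 -0.099 -0.001] 0.2912422873885115 2.15 [0.82  0.239 0.344]
```

View pics/w1.png

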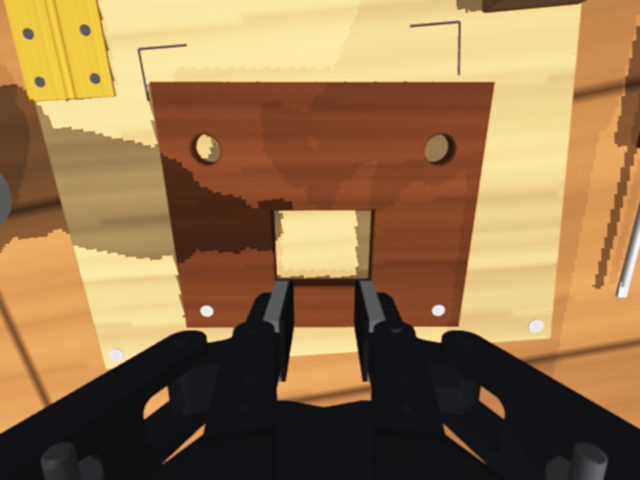

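The wrist view shows the window corners at (274,210) and (374,210), the holes at (206,149) and (439,149), and the mark corners at (139,49) and (459,22). The fingers line up with the window.

```bash
cat > wr.py <<'E'
from pose import *
LT=np.array([(75,90),(75,-90),(-75,-90),(-75,90),(40,65),(40,-65),(5,30),(5,-30)])
LM=np.array([(75,90),(75,-90)])
def solve(d,m,t,LT=LT,tilt=.095):
    W=plane(d,m,18)[:,:2];tb,thb,R,r=fit2(LM,W)
    X=np.array([plane(d,q,30+(l+75)*tilt)[0] for q,l in zip(t,LT[:,0])])[:,:2]
    a,b,RT,c=fit2(LT,X)
    print("board",tb,thb,r,"templ",a,b,c,"rel",R.T@(a-tb),b-thb,"win",a+RT@[-20,0])
E
python3 - <<'E'
from wr import *
d=dict(np.load("w1.npz"))
solve(d,[(139,49),(459,22)],[(150,83),(494,82),(457,326),(187,327),(206,149),(439,149),(274,210),(374,210)])
E
```

```text
board [611.855 -66.558] -0.12247983973804058 1.1649380875262096 templ [583.455 -69.435] -0.19775838225438913 1.5700492823534518 rel [-27.835  -6.326] -0.07527854251634855 win [563.845 -65.506]
```

{"fn": "play_rows", "kwargs": {
  "steps": [
    [[0,0,2],0,2.5],
    [[0,0,4],0,2.5],
    [[0,0,6],0,2.5],
    [[0,0,7.5],0,2.5],
    [[0,0,8.5],0,2.5]
  ]
}}

```text
t: 2.65
tool_pos: [565.7, -64.7, 50.6]
tcp_rot: [0.0, 0.995, -0.098, -0.0]
contact_force: [-0.7, 0.2, 0.2]
opening: 0.292
grip_force: 0.0
```

{"fn": "play_rows", "kwargs": {
  "steps": [
    [[0,0,0],0,2.5],
    [[0,0,0.1],0,2.5],
    [[0,0,0.2],0,2.5],
    [[0,0,0.3],0,2.5],
    [[0,0,0.3],0,2.5]
  ]
}}

```text
t: 3.15
tool_pos: [566.1, -64.3, 48.6]
tcp_rot: [0.0, 0.995, -0.098, 0.0]
contact_force: [-1.1, -0.3, 0.6]
opening: 0.29
grip_force: 0.0
```

```bash
python3 - <<'E'
from station import *
from h import *
d=get_image("wrist");cv2.imwrite("pics/w2.png",d["img"]);np.savez("w2.npz",**d)
s=sense();print(s["tool_pos"],s["tcp_rot"],s["opening"],s["t"],s["contact_force"])
E
```

```text
[566.072 -64.32   48.605] [ 0.     0.995 -0.098  0.   ] 0.2943884479503461 3.2 [-0.981  0.591 -0.299]
```

View pics/w2.png

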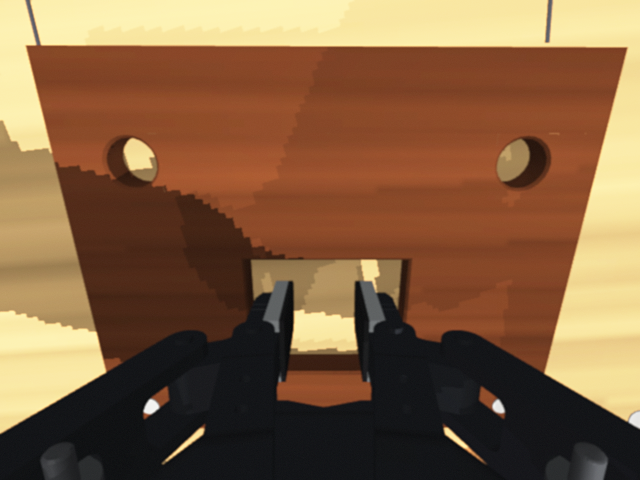

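The fingertips are inside the window, which spans columns 246 to 409 with its front edge at row 260. There is clearance on every side.

{"fn": "play_rows", "kwargs": {
  "steps": [
    [[0,0,0.1],-1,2.5],
    [[0,0,0.2],-2,2.5],
    [[0,0,0.3],-3,2.5],
    [[0,0,0.3],-4.3,2.5],
    [[0,0,0.3],-4.3,2.5]
  ]
}}

```text
t: 3.7
tool_pos: [565.9, -64.4, 45.2]
tcp_rot: [-0.0, 0.998, -0.06, -0.0]
contact_force: [-0.1, -0.2, 0.4]
opening: 0.292
grip_force: 0.0
```

{"fn": "play_rows", "kwargs": {
  "steps": [
    [[0,0,0.05],0,2.5],
    [[0,0,0.1],0,2.5],
    [[0,0,0.15],0,2.5],
    [[0,0,0.2],0,2.5],
    [[0,0,0.2],0,2.5]
  ]
}}

```text
t: 4.2
tool_pos: [565.9, -64.3, 43.2]
tcp_rot: [0.0, 0.998, -0.06, -0.0]
contact_force: [0.5, 1.0, 0.2]
opening: 0.294
grip_force: 0.0
```

{"fn": "play_rows", "kwargs": {
  "steps": [
    [[0.3,0,0],0,2.5],
    [[0.6,0,0],0,2.5],
    [[0.9,0,0],0,2.5],
    [[1.1,0,0],0,2.5],
    [[1.3,0,0],0,2.5]
  ]
}}

```text
t: 4.7
tool_pos: [577.5, -65.9, 43.1]
tcp_rot: [0.0, 0.998, -0.06, -0.002]
contact_force: [-2.4, -0.5, 2.1]
opening: 0.294
grip_force: 1.5
```

{"fn": "play_rows", "kwargs": {
  "steps": [
    [[0.2,0,0],0,2.5],
    [[0.4,0,0],0,2.5],
    [[0.6,0,0],0,2.5],
    [[0.8,0,0],0,2.5],
    [[1.0,0,0],0,2.5]
  ]
}}

```text
t: 5.2
tool_pos: [588.7, -67.2, 43.3]
tcp_rot: [0.0, 0.998, -0.06, -0.0]
contact_force: [-3.1, -0.5, 2.6]
opening: 0.29
grip_force: 1.7
```

```bash
python3 - <<'E'
from station import *
from h import *
d=get_image("wrist");cv2.imwrite("pics/w3.png",d["img"]);np.savez("w3.npz",**d)
s=sense();print(s["tool_pos"],s["tcp_rot"],s["opening"],s["t"],s["contact_force"])
E
```

```text
[589.317 -67.241  43.322] [ 0.     0.998 -0.06   0.   ] 0.2927040948666451 5.25 [-1.693 -0.017  0.953]
```

View pics/w3.png

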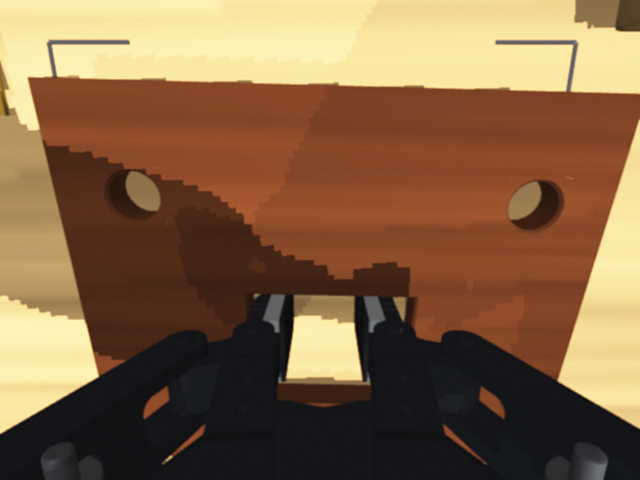

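The view now shows the marks level at (49,42) and (577,42). The template's far edge runs from (29,78) to (640,95), and the holes are at (133,195) and (536,205).

```bash
python3 - <<'E'
from wr import *
d=dict(np.load("w3.npz"))
for tilt in(.095,):
  solve(d,[(49,42),(577,42)],[(29,78),(133,195),(536,205),(247,293),(416,297)],LT[[0,4,5,6,7]],tilt)
E
```

```text
board [611.963 -66.731] -0.12148707686220415 1.6442974618719433 templ [594.737 -71.193] -0.14264772602448272 0.6414742381955421 rel [-16.558  -6.517] -0.02116064916227857 win [574.94 -68.35]
```

{"fn": "play_rows", "kwargs": {
  "steps": [
    [[-0.3,0,0],0,2.5],
    [[-0.3,-0.2,0],0,2.5],
    [[-0.3,-0.4,0],0,2.5],
    [[-0.3,-0.6,0],0,2.5],
    [[-0.3,-0.7,0],0,2.5]
  ]
}}

```text
t: 5.75
tool_pos: [586.9, -59.8, 43.4]
tcp_rot: [0.0, 0.998, -0.06, 0.0]
contact_force: [0.1, -1.5, 0.5]
opening: 0.296
grip_force: 0.9
```

{"fn": "play_rows", "kwargs": {
  "steps": [
    [[0,0,0],0,2.5],
    [[0.2,0,0],0,2.5],
    [[0.4,0,0],0,2.5],
    [[0.6,0,0],0,2.5],
    [[0.8,0,0],0,2.5]
  ]
}}

```text
t: 6.25
tool_pos: [593.7, -60.3, 43.2]
tcp_rot: [-0.0, 0.998, -0.06, -0.001]
contact_force: [-3.0, 0.1, 2.1]
opening: 0.293
grip_force: 1.5
```

```bash
python3 - <<'E'
from station import *
from h import *
d=get_image("wrist");cv2.imwrite("pics/w4.png",d["img"]);np.savez("w4.npz",**d)
s=sense();print(s["tool_pos"],s["tcp_rot"],s["opening"],s["t"],s["contact_force"])
E
```

```text
[594.616 -60.42   43.225] [-0.     0.998 -0.06  -0.   ] 0.2942138944667536 6.3 [-1.893  0.476  0.065]
```

View pics/w4.png

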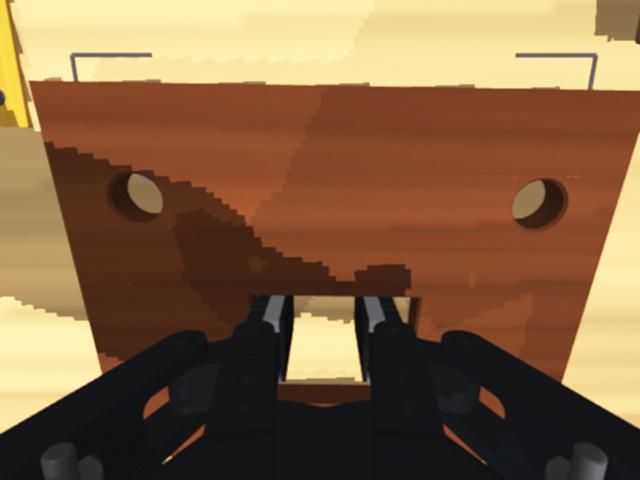

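The marks are now at (72,54) and (596,55), the holes at (136,196) and (539,203), and the window front corners at (250,295) and (420,298).

```bash
python3 - <<'E'
from wr import *
d=dict(np.load("w4.npz"))
solve(d,[(72,54),(596,55)],[(31,81),(136,196),(539,203),(250,295),(420,298)],LT[[0,4,5,6,7]])
# automatic line slopes/hole centres for later pictures
hsv=cv2.cvtColor(d["img"],cv2.COLOR_BGR2HSV)
for p in((300,60),(300,120),(120,170),(123,200),(145,192),(72,65),(200,130)): print(p,hsv[p[1],p[0]])
E
```

```text
board [612.092 -66.507] -0.12309145127342372 1.4881013496794253 templ [599.47  -65.549] -0.134575143905897 0.67384215823472 rel [-12.644  -0.599] -0.011483692632473286 win [579.651 -62.866]
(300, 60) [ 26  73 253]
(300, 120) [ 10 180 133]
(120, 170) [ 10 182  73]
(123, 200) [ 10 168  44]
(145, 192) [ 18 121 141]
(72, 65) [  0  15 117]
(200, 130) [ 10 177 140]
```

{"fn": "play_rows", "kwargs": {
  "steps": [
    [[0.2,0,0],-0.2,2.5],
    [[0.4,-0.05,0],-0.5,2.5],
    [[0.6,-0.05,0],-0.5,2.5],
    [[0.8,-0.05,0],-0.5,2.5],
    [[0.9,-0.05,0],-0.5,2.5]
  ]
}}

```text
t: 6.8
tool_pos: [603.9, -61.2, 43.4]
tcp_rot: [-0.0, 0.998, -0.056, 0.0]
contact_force: [-1.1, 0.8, 0.6]
opening: 0.287
grip_force: 0.9
```

```bash
cat > auto.py <<'E'
from station import *
from wr import *
import sys
def look(n):
    d=get_image("wrist");cv2.imwrite(f"pics/{n}.png",d["img"]);np.savez(n+".npz",**d);return d
def auto(d):
    h=cv2.cvtColor(d["img"],cv2.COLOR_BGR2HSV)
    b=((h[...,0]<14)&(h[...,1]>150)&(h[...,2]>35)).astype(np.uint8)
    b[230:]=0
    # far edge: first brown row per column
    xs=np.arange(150,500,5);ys=np.array([np.argmax(b[40:,x])+40 for x in xs]);k=np.polyfit(xs,ys,1);
    k=np.polyfit(xs[abs(ys-np.polyval(k,xs))<3],ys[abs(ys-np.polyval(k,xs))<3],1)
    # bright blobs seen through the holes
    light=((h[...,2]>95)&((h[...,1]<150)|(h[...,0]>14))).astype(np.uint8);n,_,st,ce=cv2.connectedComponentsWithStats(light)
    print("edge y(320), slope",np.polyval(k,320),k[0])
    for i in range(1,n):
        if 80<st[i,4]<4000 and 100<ce[i,1]<260: print("blob",st[i],ce[i])
E
python3 - <<'E'
from auto import *
auto(dict(np.load("w4.npz")))
d=look("w5");auto(d);s=sense();print(s["tool_pos"],s["tcp_rot"],s["t"],s["contact_force"])
E
```

```text
edge y(320), slope 85.63089843408277 0.016212054938325636
blob [128 174  35  39 984] [144.934 193.611]
blob [512 180  33  39 885] [528.147 199.375]
edge y(320), slope 90.7555944361823 0.006333654098504052
blob [137 171  37  41 983] [154.594 191.322]
blob [ 493  174   42   40 1139] [513.908 193.403]
[603.833 -61.271  43.341] [-0.     0.998 -0.056  0.   ] 6.85 [-0.426  0.381 -0.73 ]
```

View pics/w5.png

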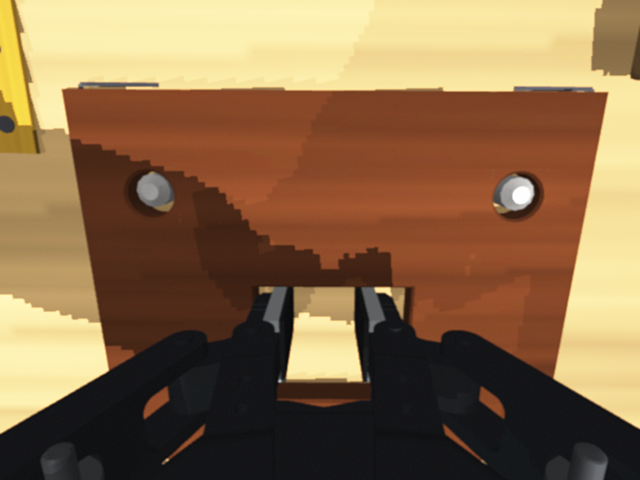

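Both pins now show inside the holes, at (153,191) and (515,194), and the template looks to have dropped. I'll check by solving with tilt 0, plus the hole-to-pin offsets.

```bash
python3 - <<'E'
from wr import *
d=dict(np.load("w5.npz"))
for tl in(0,.03):solve(d,[(79,84),(592,88)],[(63,89),(608,93),(150,191),(518,194),(253,288),(413,288)],LT[[0,1,4,5,6,7]],tl)
pin=plane(d,[(153,191),(515,194)],31);ho=plane(d,[(150,191),(518,194)],30);print(pin,ho,np.linalg.norm(pin[0]-pin[1]),np.linalg.norm(ho[0]-ho[1]))
c=plane(d,[(63,89),(608,93)],30);print(np.linalg.norm(c[0]-c[1]))
E
```

```text
board [612.106 -66.414] -0.119997635521102 1.6852096090776172 templ [609.812 -65.808] -0.11960869850768173 0.9497388642977285 rel [-2.351  0.327] 0.00038893701342027076 win [589.954 -63.422]
board [612.106 -66.414] -0.119997635521102 1.6852096090776172 templ [610.156 -65.752] -0.11945974434976729 3.7092392958860216 rel [-2.015  0.425] 0.000537891171334709 win [590.299 -63.368]
[[ 658.201   -7.883   31.   ]
 [ 642.931 -133.376   31.   ]] [[ 658.232   -6.364   30.   ]
 [ 642.606 -134.922   30.   ]] 126.4190528853097 129.50436767234459
179.0430270303439
```

{"fn": "play_rows", "kwargs": {
  "steps": [
    [[-0.3,0.1,0],0,2.2],
    [[-0.8,0.2,0],0,2.0],
    [[-1.1,0.2,0],0,2.0],
    [[-1.1,0.2,0],0,2.0],
    [[-1.1,0.2,0],0,2.0]
  ]
}}

```text
t: 7.35
tool_pos: [592.4, -62.0, 43.4]
tcp_rot: [0.0, 0.998, -0.056, 0.0]
contact_force: [0.6, -0.3, 0.4]
opening: 0.233
grip_force: 0.0
```

{"fn": "play_rows", "kwargs": {
  "steps": [
    [[0,0,-0.5],0,2.0],
    [[0,0,-1.5],0,2.0],
    [[0,0,-3.5],0,2.0],
    [[0,0,-6],0,2.0],
    [[0,0,-9],0,2.0]
  ]
}}

```text
t: 7.85
tool_pos: [592.0, -62.0, 134.4]
tcp_rot: [0.0, 0.998, -0.056, -0.0]
contact_force: [0.6, -0.7, 0.3]
opening: 0.238
grip_force: 0.0
```

{"fn": "play_rows", "kwargs": {
  "steps": [
    [[0,0,-2],0,2.0],
    [[0,0,-3],0,2.0],
    [[0,0,-3],0,2.0],
    [[0,0,-3],0,2.0],
    [[0,0,-3],0,2.0]
  ]
}}

```text
t: 8.35
tool_pos: [591.6, -61.9, 162.1]
tcp_rot: [0.0, 0.998, -0.056, -0.001]
contact_force: [0.0, 0.1, 0.3]
opening: 0.241
grip_force: 0.0
```

```bash
python3 - <<'E'
from auto import *
d=look("w6");o=get_image("side")["img"][165:310,220:385]
im=d["img"];a=cv2.resize(im[0:380],(640,380));b=cv2.resize(o,(240,211),interpolation=cv2.INTER_CUBIC)
c=cv2.resize(get_image("scene")["img"][180:340,205:400],(257,211),interpolation=cv2.INTER_CUBIC)
g=np.zeros((591,640,3),np.uint8);g[:380]=a;g[380:,:240]=b;g[380:,240:497]=c;cv2.imwrite("pics/fin.png",g)
s=sense();print(s["tool_pos"],s["contact_force"],s["t"])
E
```

```text
[591.823 -62.049 162.309] [ 0.371 -0.482  0.499] 8.5
```

View pics/fin.png

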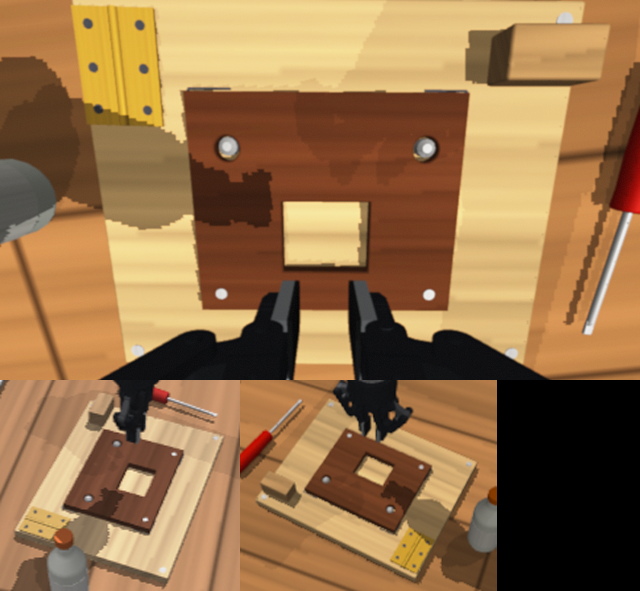

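The template is flat with both pins in its holes, at (228,147) and (427,149). It sits at the marks, the hinge and offcut are where they were, and the gripper is well clear.

```bash
python3 -c "
from station import *
print(sign_off())"
```

```text
the job is handed in; nothing more can be done
None
```

The template was slid into place without being lifted and lies flat at the pencil marks with both holes over the pins; the arm was clear of everything when I handed the job in at about 8.5 s.

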